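# Sweep the worn heel lifts into the scrap pan

## Task

Clear the shoemaker's bench: sweep the four worn heel lifts along the bench top with your fingers, over the sloping lip and right into the green scrap pan, so that none is left hanging out over the pan's front edge. Only sweep them: do not pinch them, pick them up or press hard on them. Leave the dye jar, polish tin, glass bowl and brush where they stand.

Things in the scene. Friction and masses are not known exactly. Their poses are not given: they have to be found in the camera images.
- lift_a: worn heel lift, black rubber, loose on the bench: a flat D-shaped slab 10 mm thick, 52 mm wide (along its y) and 50 mm long (its x from -24 mm, the straight edge, to +26 mm, the rounded edge); corners at most 36 mm from the origin; about 28 g. Origin at the middle of its underside, z up
- lift_b: worn heel lift, tan, loose on the bench: a flat D-shaped slab 10 mm thick, 52 mm wide (along its y) and 50 mm long (its x from -24 mm, the straight edge, to +26 mm, the rounded edge); corners at most 36 mm from the origin; about 28 g. Origin at the middle of its underside, z up
- lift_c: worn heel lift, tan, loose on the bench: a flat D-shaped slab 10 mm thick, 52 mm wide (along its y) and 50 mm long (its x from -24 mm, the straight edge, to +26 mm, the rounded edge); corners at most 36 mm from the origin; about 28 g. Origin at the middle of its underside, z up
- lift_d: worn heel lift, black rubber, loose on the bench: a flat D-shaped slab 10 mm thick, 52 mm wide (along its y) and 50 mm long (its x from -24 mm, the straight edge, to +26 mm, the rounded edge); corners at most 36 mm from the origin; about 28 g. Origin at the middle of its underside, z up
- pan: green sheet-steel scrap pan, screwed down: x -100 to +100 mm, y -110 to +110 mm, origin at the centre of its underside, z up. Open at its front (-x end), where a full-width sloping lip rises from the bench at x = -100 to the 2 mm thick floor at x = -60. Walls 3 mm thick on the other sides, 40 mm high (22 mm in front of x = -50). A flat screw flange runs 22 mm out behind the back wall
- jar: small wine-red dye jar with a black cap, 44 mm across and 46 mm high, loose, standing among the lifts; origin at the centre of its underside; to be left alone
- tin: round polish tin, black with brass lid, 72 mm across and 24 mm high, loose; origin at the centre of its underside; to be left alone
- bowl: glass dye bowl, 90 mm across the rim and 42 mm high, loose, empty; origin at the centre of its underside; to be left alone
- brush: horsehair shoe brush lying bristles down, 150 mm (its x) by 50 mm (its y) by 44 mm high, loose; origin at the centre of its underside; to be left alone

How it is judged:
By the outcome, as a careful person would: the job done as asked, in the order asked, and still so for the second after the job is handed in, with the robot touching nothing.
It also fails if it takes over 72 s, if anything falls off the work surface, if the arm or the gripper's body presses on something with over 40 N, if the wrist force passes 120 N, or if a joint passes its speed limit or range.

## Robot

A 6-joint arm with a two-finger parallel gripper is mounted at the origin on the work surface. World frame = base frame: x ahead of the robot, y to its left, z up, the work surface at z = 0. Lengths are in m, angles in rad, forces in N, time in s.
With the tool pointing down it reaches from about 0.35 to 0.775 m from the base axis. Payload 7.3 kg.
Tool frame: the origin (TCP) lies between the finger pads; the fingertips stand 14 mm ahead of it and the grasp point (between the pads) lies 5 mm behind it; z points along the fingers, y is the line along which they close (so a half turn about z gives the same grasp; the last joint's range is limited). The gripper opens to 92 mm and grips with 3 to 60 N. Pads are 19 mm wide; open, the fingers measure 130 mm over their backs; the gripper's body (75 mm by 190 mm) begins 47 mm behind the grasp point.
Start: joints at [0.954, 0.342, 1.524, -0, 1.275, -0.146], TCP at [0.238, 0.468, 0.212] pointing down, gripper open.
Joint ranges: [-2.53, 2.53], [-0.77, 2.02], [0.04, 2.7], [-1, 4.14], [0.28, 2.66], [-3.11, 3.11]. Speed limits (rad/s): [2.57, 2.57, 3.14, 3.14, 3.14, 3.14].

## Interface

Orientations are given as [roll, pitch, yaw] about the fixed x, y, z axes, in that order (R = Rz(yaw) Ry(pitch) Rx(roll)).
In Python, from cell import robot, eyes gives the robot as it stands. The module is installed in compiled form; this text tells all that it offers.
- The arm moves only by the shell command python3 -m handwheel 'ROWS' [FORCE]. ROWS is JSON, one flat list of numbers, 5 for each row, row after row: the shift along the world's x, y, z in mm, then the turn about the world's z in rad, then the opening, from 0 (shut) to 1 (fully open). In form: [x, y, z, spin, jaw, x, y, z, spin, jaw, ...]. A call has 1 to 8 rows; each row shifts and turns the commanded pose from where the row before left it; what a row does not reach is not made up. A row lasts 1/10 s, in which the tool goes at most 50 mm and 8.59 degrees, less where a joint would pass 70% of its speed; a pose out of reach is approached as far as the arm can. A call with a gripper value outside its range is refused whole. The fingers move at their own pace and stop on an object; FORCE is the grip in N (left out, the last holds). Time passes only in rows, so rows that do not move let the fingers close. It gives the time, the measured TCP pose, the force, the opening and the grip force at its end, in the units of the state.
- robot.observe(): the state, without advancing time (a new reading comes with each control period).
- eyes.read_camera(name): name is "scene" or "top" or "wrist"; returns (picture, depth): 384x512x3 uint8, blue, green, red; 384x512 float32, m along the optical axis (not along the pixel's ray), 0 where there is no reading.
- eyes.calibration(name): a dict with "fx", "fy", "cx", "cy" (pixels), "world_to_cam" (4x4, takes a point from world to camera coordinates). Camera axes: x right, y down, z forward; pixel columns grow to the right and rows downward; lengths in m; the calibration is good to about 2 mm. A picture is of the moment at which its call begins: read the wrist's pose just before it. calibration takes no time and is no camera call; for the wrist camera it gives the pose at the moment of the call.
- robot.hand_in(): hands the job in; it is judged then, once.
The state is a dict: "time": time; "qpos": joint angles; "qvel": joint speeds; "joint_efforts": joint torques, N m; "tool_pos": TCP position; "tool_rot": TCP orientation; "contact_force": force on the tool from outside, world axes, zero at the start; "torque": the same for the moment, N m; "opening": finger opening in m; "grip_force": force on a finger pad.
Only numpy, scipy, OpenCV 4.12 (cv2) and the standard library are available. Lean on these libraries where they do the work, as an engineer would, in place of code of your own. Each camera call takes 0.05 s, during which the arm holds its last target. There are 200 camera calls.

## Working session

There is one attempt and no reset: what is moved stays moved. The work goes in short steps, Python scripts to look and compute and a shell command to move; the robot and the scene stay as the last step left them, time stands still between calls to the robot, and variables do not carry over. Pictures are saved under pics/ and viewed, at most 10 in all, crops included, and the job is handed in when it is done.

```bash
mkdir -p pics; cat > h.py <<'E'
from cell import robot, eyes
import numpy as np, cv2
def cloud(name):
    img,d=eyes.read_camera(name); c=eyes.calibration(name)
    v,u=np.mgrid[:384,:512]
    P=np.stack([(u-c["cx"])/c["fx"]*d,(v-c["cy"])/c["fy"]*d,d,np.ones_like(d)],-1)
    W=(P@np.linalg.inv(c["world_to_cam"]).T)[...,:3]; W[d==0]=np.nan
    return img,d,W
E
python3 - <<'E'
from h import *
img,d,W=cloud("top"); np.savez("top0.npz",img=img,W=W)
cv2.imwrite("pics/top0.png",cv2.resize(img,(768,576)))
i2,_,_=cloud("scene"); cv2.imwrite("pics/sc0.png",i2)
s=robot.observe(); print(s["time"],s["tool_pos"],s["tool_rot"],s["opening"])
for r,c in [(0,0),(0,511),(383,0),(383,511),(192,256)]: print(r,c,W[r,c])
E
```

```text
0.1 [0.23791197 0.46758898 0.21091207] [-3.14024041e+00 -1.89577244e-04  2.67080586e+00] 0.09155985366323866
0 0 [ 1.34691317  0.8165968  -0.21916887]
0 511 [ 1.34432064 -0.98444829 -0.27352445]
383 0 [1.46642327e-01 6.27558681e-01 4.15660367e-04]
383 511 [ 0.12280403 -0.70714759  0.00177514]
192 256 [ 0.63673404 -0.05234402  0.00166112]
```

View pics/top0.png

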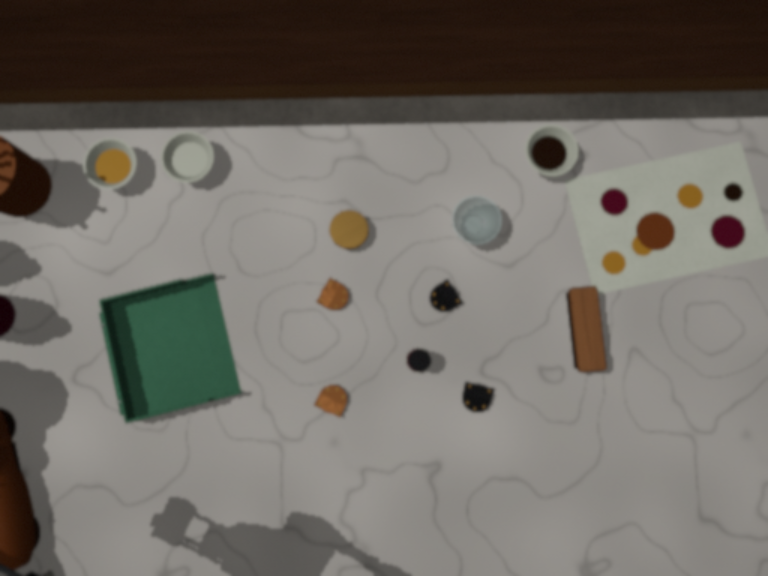

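View pics/sc0.png

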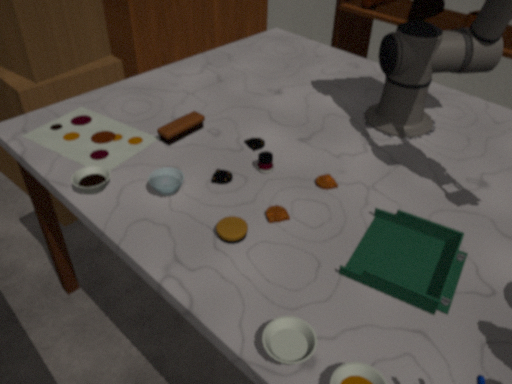

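The top view shows, at 768x576 scale: tan lifts (334,296) and (333,401); black lifts (446,297) and (478,397); jar (419,360); tin (350,230); bowl (480,221); brush (588,330). The pan spans (102,300) to (240,393), with its open side facing right (-y). Next I measure these.

```bash
cat > meas.py <<'E'
from h import *
def lifts(img,W,xy=(0.35,0.75,-0.3,0.25)):
    hsv=cv2.cvtColor(img,cv2.COLOR_BGR2HSV).astype(int)
    inb=(W[...,0]>xy[0])&(W[...,0]<xy[1])&(W[...,1]>xy[2])&(W[...,1]<xy[3])
    out=[]
    for nm,m in (("tan",(hsv[...,1]>110)&(hsv[...,0]<20)&(hsv[...,2]>60)),("blk",hsv[...,2]<60)):
        n,l,st,ce=cv2.connectedComponentsWithStats((m&inb).astype(np.uint8))
        for i in range(1,n):
            if st[i,4]<60: continue
            q=W[l==i]; h=np.nanmedian(q[:,2])
            hull=cv2.minAreaRect((q[:,:2]*1000).astype(np.float32))
            out.append((nm,st[i,4],np.round(np.nanmean(q,0)*1000),[np.round(x) for x in hull[0]],np.round(hull[1]),round(hull[2])))
    return out
E
python3 - <<'E'
from meas import *
z=np.load("top0.npz"); img,W=z["img"],z["W"]
for o in lifts(img,W): print(*o)
for n,(u,v) in dict(ta=(334,296),tb=(333,401),ba=(446,297),bb=(478,397),jar=(419,360),tin=(350,230),bowl=(480,221),brush=(588,330),p1=(214,280),p2=(238,391),p3=(129,417),p4=(104,302),floor=(180,345)).items():
    print(n,np.round(W[round(v/1.5),round(u/1.5)]*1000))
hsv=cv2.cvtColor(img,cv2.COLOR_BGR2HSV); g=(hsv[...,0]>60)&(hsv[...,0]<90)&(hsv[...,1]>90)
q=W[g]; r=cv2.minAreaRect((q[:,:2]*1000).astype(np.float32)); print(r,cv2.boxPoints(r))
c=img[120:300,190:420]; cv2.imwrite("pics/crop0.png",cv2.resize(c,None,fx=3.3,fy=3.3,interpolation=cv2.INTER_CUBIC))
E
```

```text
tan 304 [732.   9.  24.] [np.float64(730.0), np.float64(11.0)] [65. 41.] 90
tan 267 [624.  39.  10.] [np.float64(623.0), np.float64(39.0)] [47. 47.] 57
tan 284 [438.  44.  10.] [np.float64(439.0), np.float64(44.0)] [48. 48.] 64
blk 242 [ 618. -162.   10.] [np.float64(617.0), np.float64(-160.0)] [47. 46.] 32
blk 168 [ 506. -110.   46.] [np.float64(506.0), np.float64(-109.0)] [37. 34.] 89
blk 249 [ 439. -213.   10.] [np.float64(437.0), np.float64(-213.0)] [49. 43.] 80
ta [624.  37.  12.]
tb [436.  43.   9.]
ba [ 617. -163.    9.]
bb [ 437. -216.   12.]
jar [ 505. -109.   46.]
tin [742.   8.  21.]
bowl [ 759. -232.    3.]
brush [ 551. -405.   45.]
p1 [657. 258.  -0.]
p2 [456. 208.  22.]
p3 [416. 396.  30.]
p4 [619. 446.  30.]
floor [540. 318.   3.]
((526.7183227539062, 324.5685729980469), (214.2698974609375, 210.56813049316406), 21.027793884277344) [[388.93976 384.39914]
 [464.496   187.8535 ]
 [664.4969  264.738  ]
 [588.9407  461.28363]]
```

View pics/crop0.png

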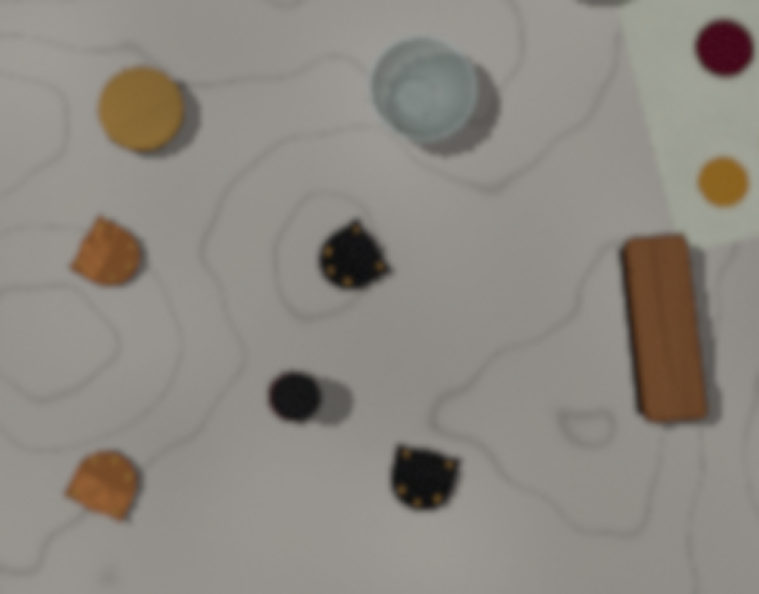

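The crop shows four D-shaped lifts, the jar at crop (295,397) and the tin at (142,109). The lift heights (10 mm), jar height (46 mm) and pan size all match the given figures. Working out waypoints in the pan frame next.

```bash
cat > plan.py <<'E'
import numpy as np
O=np.array([541,324.]);A=np.arctan2(.972,-.235);u=np.array([np.cos(A),np.sin(A)]);v=np.array([-u[1],u[0]])
w=lambda p:O+p[0]*u+p[1]*v
inv=lambda q:np.array([(np.array(q)-O)@u,(np.array(q)-O)@v])
def leg(n,a,b,back=50,end=30):  # push lift from a to b (pan frame): tool poses
    a,b=np.array(a,float),np.array(b,float);d=(b-a)/np.linalg.norm(b-a)
    s,e=w(a-back*d),w(b-end*d); print(n,"start",np.round(s),"end",np.round(e),"yaw %.2f"%(A+np.arctan2(d[1],d[0])),"delta",np.round(e-s),"len %.0f"%np.hypot(*(e-s)),"r %.0f %.0f"%(np.hypot(*s),np.hypot(*e)))
E
python3 - <<'E'
from plan import *
W=dict(ta=(624,38),tb=(438,44),ba=(618,-162),bb=(438,-213),jar=(506,-109),tin=(733,9))
P={k:inv(q) for k,q in W.items()}; print({k:np.round(p) for k,p in P.items()})
leg("ta",P["ta"],(50,-55)); leg("tb1",P["tb"],(-150,62)); leg("tb2",(-150,62),(50,62))
leg("ba",P["ba"],(-15,-40)); leg("bb1",P["bb"],(-250,190)); leg("bb2",(-250,190),(-150,62)); leg("bb3",(-150,62),(-15,60))
E
```

```text
{'ta': array([-297.,  -13.]), 'tb': array([-248.,  166.]), 'ba': array([-490.,   39.]), 'bb': array([-498.,  226.]), 'jar': array([-413.,  136.]), 'tin': array([-351., -113.])}
ta start [630. -12.] end [586. 356.] yaw 1.69 delta [-44. 367.] len 370 r 630 686
tb1 start [411.   2.] end [500. 138.] yaw 0.99 delta [ 89. 136.] len 163 r 411 518
tb2 start [528. 115.] end [476. 329.] yaw 1.81 delta [-52. 214.] len 220 r 540 579
ba start [ 622. -212.] end [586. 289.] yaw 1.64 delta [-36. 501.] len 502 r 657 653
bb1 start [ 443. -263.] end [418.   6.] yaw 1.66 delta [-25. 269.] len 270 r 515 418
bb2 start [384.  -3.] end [497. 140.] yaw 0.90 delta [113. 143.] len 182 r 384 517
bb3 start [527. 115.] end [493. 266.] yaw 1.79 delta [-34. 151.] len 155 r 539 560
```

```bash
python3 -m handwheel '[28,-34,0,-0.07,0.2,28,-34,0,-0.07,0.2,28,-34,0,-0.07,0.2,28,-34,0,-0.07,0.2,28,-34,0,-0.07,0.2,28,-34,0,-0.07,0.2,28,-34,0,-0.07,0.2]' && python3 -m handwheel '[28,-34,-10,-0.07,0.2,28,-34,-10,-0.07,0.2,28,-34,-10,-0.07,0.2,28,-34,-10,-0.07,0.2,28,-34,-10,-0.07,0.2,28,-34,-10,-0.07,0.2,28,-34,-10,-0.07,0.2,0,0,0,0,0.2]'
```

```text
time: 0.8
tool_pos: [0.4348, 0.2283, 0.2113]
tool_rot: [-3.141, -0.0, 2.178]
contact_force: [0.3, 0.4, 0.5]
opening: 0.0406
grip_force: 0.0
time: 1.6
tool_pos: [0.6315, -0.0128, 0.1386]
tool_rot: [-3.139, 0.001, 1.684]
contact_force: [-0.5, 0.3, -0.9]
opening: 0.0182
grip_force: 0.0
```

```bash
python3 -m handwheel '[0,-5,-30,0,0.2,0,0,-30,0,0.2,0,0,-30,0,0.2,0,0,-20,0,0.2,0,0,-8,0,0.2,0,0,0,0,0.2,0,0,0,0,0.2]'
```

```text
time: 2.3
tool_pos: [0.6307, -0.0129, 0.0246]
tool_rot: [3.14, 0.0, 1.691]
contact_force: [-0.9, 0.1, 0.8]
opening: 0.0183
grip_force: 0.0
```

```bash
python3 -m handwheel '[0,0,-5,0,0.2,-2,15,0,0,0.2,-2,15,0,0,0.2,-2,15,0,0,0.2,-2,15,0,0,0.2,-2,15,0,0,0.2,-2,15,0,0,0.2,-2,15,0,0,0.2]' && python3 -m handwheel '[-2,15,0,0,0.2,-2,15,0,0,0.2,-2,15,0,0,0.2,-2,15,0,0,0.2,-2,15,0,0,0.2,-2,15,0,0,0.2,-2,15,0,0,0.2,-2,15,0,0,0.2]' && python3 -m handwheel '[-2,16,0,0,0.2,-2,16,0,0,0.2,-2,16,0,0,0.2,-2,16,0,0,0.2,-2,16,0,0,0.2,-2,16,0,0,0.2,-2,16,0,0,0.2,-2,16,0,0,0.2]'
```

```text
time: 3.1
tool_pos: [0.6159, 0.0934, 0.0186]
tool_rot: [3.141, 0.0, 1.691]
contact_force: [-0.9, -0.6, 0.0]
opening: 0.0186
grip_force: 0.0
time: 3.9
tool_pos: [0.5999, 0.2131, 0.0185]
tool_rot: [3.141, 0.0, 1.691]
contact_force: [0.3, 0.5, -0.7]
opening: 0.0184
grip_force: 0.0
time: 4.7
tool_pos: [0.5839, 0.3413, 0.0185]
tool_rot: [3.141, -0.0, 1.691]
contact_force: [0.5, -0.2, 0.1]
opening: 0.0181
grip_force: 0.0
```

```bash
python3 - <<'E'
from meas import *
img,d,W=cloud("top")
for o in lifts(img,W,(0.35,0.75,-0.3,0.47)): print(*o)
cv2.imwrite("pics/t1.png",cv2.resize(img[100:320,40:360],None,fx=2.4,fy=2.4))
E
```

```text
tan 301 [732.   9.  24.] [np.float64(729.0), np.float64(11.0)] [41. 65.] 0
tan 264 [624.  39.  10.] [np.float64(624.0), np.float64(38.0)] [48. 46.] 63
tan 284 [438.  45.  10.] [np.float64(440.0), np.float64(45.0)] [48. 48.] 62
blk 8290 [492. 257. 347.] [np.float64(500.0), np.float64(296.0)] [377. 173.] 19
blk 232 [ 618. -161.   10.] [np.float64(617.0), np.float64(-161.0)] [46. 47.] 25
blk 162 [ 506. -109.   46.] [np.float64(506.0), np.float64(-109.0)] [37. 34.] 89
blk 238 [ 439. -213.   10.] [np.float64(437.0), np.float64(-213.0)] [48. 43.] 77
```

View pics/t1.png

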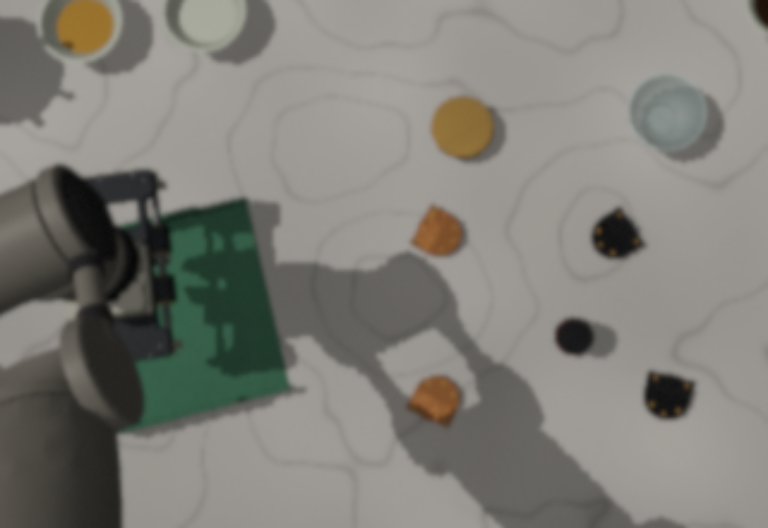

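The lift did not move: it is still at (624,38), so the tips must have passed over it. I'll check where the fingertips really are.

```bash
python3 - <<'E'
from h import *
i,d,W=cloud("scene"); np.savez("sc1.npz",i=i,W=W)
c=eyes.calibration("scene")
s=robot.observe(); p=s["tool_pos"]; print(p,s["tool_rot"],s["qpos"])
for dz in (0,-.014):
    q=c["world_to_cam"]@np.array([p[0],p[1],p[2]+dz,1]); print(q[0]/q[2]*c["fx"]+c["cx"],q[1]/q[2]*c["fy"]+c["cy"])
a=i[130:330,300:500]; b,_=eyes.read_camera("wrist")
cv2.imwrite("pics/s1.png",np.hstack([cv2.resize(a,(400,400)),cv2.resize(b,(400,300))[:300] if 0 else cv2.copyMakeBorder(cv2.resize(b,(400,300)),0,100,0,0,0)]))
for yy in range(384):
    pass
M=(np.linalg.norm(W[...,:2]-p[:2],axis=-1)<.06)&(W[...,2]<.12)
q=W[M]; print(len(q)); h,e=np.histogram(q[:,2],bins=np.arange(-.004,.12,.004)); print(list(zip(np.round(e*1000).astype(int).tolist(),h.tolist())))
E
```

```text
[0.58356066 0.34235725 0.01848387] [ 3.14115200e+00 -6.00436520e-04  1.69298266e+00] [4.17175345e-01 7.98041320e-01 1.27830338e+00 5.10382302e-04
 1.06465183e+00 2.94741841e-01]
397.5086906314464 268.53366421036174
396.1177019095066 273.06897612912167
991
[(-4, 101), (0, 720), (4, 17), (8, 1), (12, 0), (16, 0), (20, 1), (24, 0), (28, 1), (32, 0), (36, 1), (40, 3), (44, 0), (48, 0), (52, 0), (56, 0), (60, 0), (64, 0), (68, 0), (72, 0), (76, 0), (80, 0), (84, 0), (88, 0), (92, 0), (96, 0), (100, 7), (104, 17), (108, 18), (112, 33)]
```

View pics/s1.png

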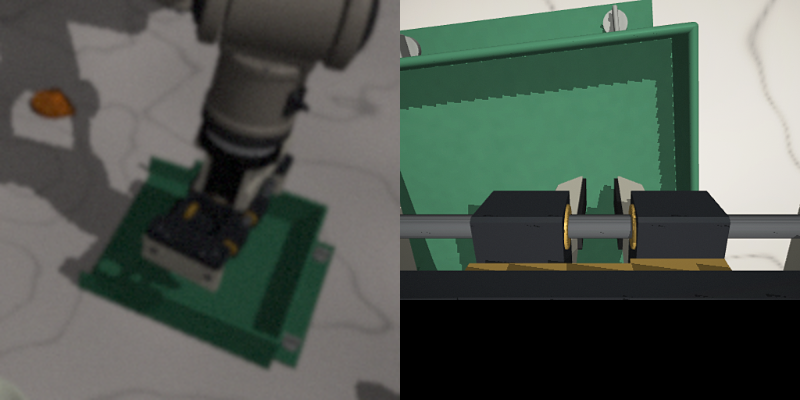

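The wrist view shows the pan back wall with no lift ahead of the fingers, whose pale pads are at about wrist (224,250) and (284,250). I'll measure the finger heights from wrist depth.

```bash
python3 - <<'E'
from h import *
i,d,W=cloud("wrist")
s=robot.observe(); print(s["time"],s["tool_pos"],s["contact_force"])
c=eyes.calibration("wrist"); print("cam pos",np.linalg.inv(c["world_to_cam"])[:3,3])
for r in range(222,262,4): print(r,[(int(u),*np.round(W[r,u]*1000).astype(int).tolist()) for u in (218,224,230,236,256,276,280,284,290)])
for r,u in ((150,150),(200,256),(100,300)): print(r,u,np.round(W[r,u]*1000))
E
```

```text
4.9 [0.58393159 0.340095   0.01834229] [-0.29047796  0.12001616 -0.22365916]
cam pos [0.57495345 0.41927699 0.19070083]
222 [(218, 562, 336, 2), (224, 565, 336, 1), (230, 569, 337, 2), (236, 573, 337, 2), (256, 585, 339, 2), (276, 597, 340, 2), (280, 599, 341, 2), (284, 602, 341, 1), (290, 606, 341, 1)]
226 [(218, 562, 333, 0), (224, 566, 333, 1), (230, 570, 349, 34), (236, -9223372036854775808, -9223372036854775808, -9223372036854775808), (256, 585, 336, 2), (276, 597, 338, 2), (280, 596, 352, 34), (284, 602, 338, 2), (290, 606, 339, 1)]
230 [(218, 562, 330, 1), (224, 568, 348, 39), (230, 571, 349, 40), (236, 574, 347, 35), (256, 586, 334, 2), (276, 594, 350, 36), (280, 595, 351, 38), (284, 597, 352, 38), (290, 600, 353, 39)]
234 [(218, 565, 348, 43), (224, 568, 348, 43), (230, 571, 349, 43), (236, 574, 348, 40), (256, 586, 331, 2), (276, 594, 350, 40), (280, 595, 352, 44), (284, 597, 352, 43), (290, 600, 352, 44)]
238 [(218, 566, 348, 48), (224, 569, 348, 47), (230, 571, 349, 47), (236, 574, 348, 45), (256, 586, 328, 2), (276, 593, 350, 44), (280, 595, 352, 48), (284, 597, 352, 47)
[... 422 characters left out ...]
7, 348, 60), (224, 570, 349, 60), (230, 572, 348, 57), (236, 575, 343, 49), (256, 587, 320, 1), (276, 593, 349, 56), (280, 594, 350, 57), (284, 596, 351, 59), (290, 598, 352, 59)]
254 [(218, 567, 348, 62), (224, 570, 349, 63), (230, 572, 347, 60), (236, 575, 342, 49), (256, 587, 318, 3), (276, 593, 348, 57), (280, 594, 350, 60), (284, 595, 352, 63), (290, 598, 352, 63)]
258 [(218, 568, 348, 66), (224, 570, 349, 67), (230, 573, 348, 64), (236, 575, 340, 50), (256, 588, 314, 0), (276, 593, 346, 58), (280, 594, 350, 63), (284, 595, 351, 66), (290, 597, 352, 67)]
150 150 [519. 376.   1.]
200 256 [583. 353.   1.]
100 300 [600. 414.   1.]<stdin>:5: RuntimeWarning: invalid value encountered in cast
```

The tips sit at z ≈ 34 mm while the state implies 4.5 mm. The body bottom reads about 100 mm, so the whole tool is about 30 mm higher than reported, though its x and y agree. I'll go back behind the lift, descend partway and measure again.

```bash
python3 -m handwheel '[0,0,25,0,0.2,5,-44,0,0,0.2,5,-44,0,0,0.2,5,-44,0,0,0.2,5,-44,0,0,0.2,5,-44,0,0,0.2,5,-44,0,0,0.2,5,-44,0,0,0.2]' && python3 -m handwheel '[5,-44,0,0,0.2,6,-7,0,0,0.2,0,0,-25,0,0.2,0,0,-12,0,0.2,0,0,-10,0,0.2,0,0,0,0,0.2,0,0,0,0,0.2]'
cat > tip.py <<'E'
from h import *
def tip():
    i,d,W=cloud("wrist"); s=robot.observe(); p=s["tool_pos"]; print(s["time"],np.round(p*1000,1),np.round(s["contact_force"],1))
    for u in (224,230,284,290):
        z=W[200:262,u]; k=np.where((np.abs(z[:,1]-p[1])<.03)&(np.linalg.norm(z[:,:2]-p[:2],axis=1)<.06)&(z[:,2]<.3))[0]
        print(u,[(int(200+j),*np.round(z[j]*1000).tolist()) for j in range(8,60,4)])
    return i,W
E
python3 -c "
from tip import *
i,W=tip(); cv2.imwrite('pics/w2.png',i)"
```

```text
time: 5.7
tool_pos: [0.619, 0.029, 0.0438]
tool_rot: [3.141, 0.0, 1.69]
contact_force: [0.4, -0.4, 0.2]
opening: 0.018
grip_force: 0.0
time: 6.4
tool_pos: [0.6303, -0.0185, -0.0032]
tool_rot: [3.141, 0.0, 1.692]
contact_force: [0.5, -0.1, 0.0]
opening: 0.0187
grip_force: 0.0
6.45 [630.6 -18.7  -2.8] [-0.4  0.2  0.6]
224 [(208, 612.0, -5.0, 0.0), (212, 613.0, -8.0, 0.0), (216, 613.0, -10.0, 0.0), (220, 613.0, -13.0, -1.0), (224, 613.0, -15.0, -0.0), (228, 614.0, -11.0, 15.0), (232, 615.0, -10.0, 21.0), (236, 615.0, -10.0, 24.0), (240, 615.0, -10.0, 28.0), (244, 616.0, -10.0, 33.0), (248, 616.0, -10.0, 36.0), (252, 616.0, -10.0, 40.0), (256, 617.0, -10.0, 43.0)]
230 [(208, 616.0, -5.0, 0.0), (212, 616.0, -8.0, -1.0), (216, 616.0, -10.0, -1.0), (220, 616.0, -12.0, 0.0), (224, 616.0, -14.0, 0.0), (228, 617.0, -10.0, 15.0), (232, 617.0, -10.0, 20.0), (236, 618.0, -10.0, 24.0), (240, 618.0, -10.0, 29.0), (244, 618.0, -10.0, 33.0), (248, 619.0, -11.0, 35.0), (252, 619.0, -11.0, 38.0), (256, 619.0, -11.0, 41.0)]
284 [(208, 645.0, -2.0, -1.0), (212, 645.0, -4.0, -0.0), (216, 645.0, -6.0, 0.0), (220, 646.0, -9.0, -0.0), (224, 646.0, -11.0, 0.0), (228, 644.0, -7.0, 15.0), (232, 644.0, -7.0, 19.0), (236, 643.0, -7.0, 24.0), (240, 643.0, -7.0, 29.0), (244, 642.0, -6.0, 34.0), (248, 642.0, -7.0, 36.0), (252, 642.0, -7.0, 41.0), (256, 642.0, -7.0, 44.0)]
290 [(208, 648.0, -1.0, -0.0), (212, 648.0, -4.0, -0.0), (216, 648.0, -6.0, 1.0), (220, 649.0, -8.0, -0.0), (224, 649.0, -11.0, -0.0), (228, 650.0, -13.0, -0.0), (232, 647.0, -7.0, 20.0), (236, 646.0, -7.0, 23.0), (240, 646.0, -7.0, 29.0), (244, 645.0, -6.0, 34.0), (248, 645.0, -7.0, 36.0), (252, 645.0, -7.0, 40.0), (256, 644.0, -7.0, 44.0)]
```

View pics/w2.png

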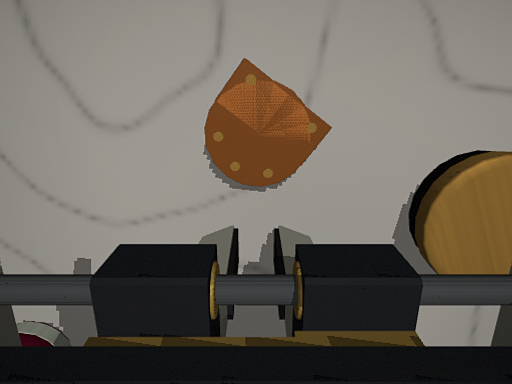

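Now the tips are at about z = 14 mm, and the lift lies straight ahead at wrist (265,125). Descend 9 mm more and start the sweep.

```bash
python3 -m handwheel '[0,0,-5,0,0.2,0,0,-4,0,0.2,-2,12,0,0,0.2,-2,12,0,0,0.2,-2,12,0,0,0.2,-2,12,0,0,0.2,-2,12,0,0,0.2,0,0,0,0,0.2]'
python3 -c "
from tip import *
from meas import lifts
i,W=tip(); cv2.imwrite('pics/w3.png',i)
for o in lifts(i,W,(0.35,0.75,-0.3,0.47)): print(*o)"
```

```text
time: 7.25
tool_pos: [0.6197, 0.0431, -0.0124]
tool_rot: [-3.141, -0.0, 1.693]
contact_force: [0.8, 1.2, -0.4]
opening: 0.0185
grip_force: 0.0
7.3 [620.   42.  -12.4] [ 0.1 -0.2  0.3]
224 [(208, 603.0, 63.0, 10.0), (212, 603.0, 61.0, 10.0), (216, 603.0, 58.0, 9.0), (220, 603.0, 56.0, 9.0), (224, 603.0, 49.0, -2.0), (228, 604.0, 50.0, 6.0), (232, 604.0, 50.0, 10.0), (236, 604.0, 50.0, 14.0), (240, 605.0, 50.0, 19.0), (244, 605.0, 50.0, 23.0), (248, 605.0, 50.0, 27.0), (252, 606.0, 51.0, 31.0), (256, 606.0, 50.0, 34.0)]
230 [(208, 606.0, 63.0, 10.0), (212, 606.0, 61.0, 10.0), (216, 606.0, 58.0, 8.0), (220, 606.0, 57.0, 9.0), (224, 606.0, 54.0, 9.0), (228, 606.0, 50.0, 5.0), (232, 607.0, 51.0, 11.0), (236, 607.0, 51.0, 14.0), (240, 608.0, 51.0, 20.0), (244, 608.0, 51.0, 23.0), (248, 608.0, 49.0, 24.0), (252, 608.0, 49.0, 27.0), (256, 609.0, 49.0, 32.0)]
284 [(208, 631.0, 66.0, 10.0), (212, 632.0, 64.0, 9.0), (216, 632.0, 62.0, 11.0), (220, 632.0, 60.0, 10.0), (224, 634.0, 54.0, -0.0), (228, 633.0, 54.0, 6.0), (232, 633.0, 54.0, 10.0), (236, 633.0, 54.0, 15.0), (240, 632.0, 54.0, 19.0), (244, 632.0, 54.0, 23.0), (248, 632.0, 54.0, 27.0), (252, 631.0, 54.0, 30.0), (256, 631.0, 54.0, 34.0)]
290 [(208, 634.0, 66.0, 8.0), (212, 634.0, 64.0, 10.0), (216, 635.0, 62.0, 10.0), (220, 637.0, 56.0, -1.0), (224, 637.0, 54.0, -0.0), (228, 637.0, 52.0, -0.0), (232, 636.0, 54.0, 11.0), (236, 636.0, 54.0, 15.0), (240, 635.0, 54.0, 18.0), (244, 635.0, 54.0, 23.0), (248, 634.0, 54.0, 27.0), (252, 634.0, 53.0, 30.0), (256, 634.0, 54.0, 34.0)]
tan 10074 [617.  80.   9.] [np.float64(616.0), np.float64(78.0)] [51. 54.] 61
tan 2708 [725.  21.  23.] [np.float64(721.0), np.float64(37.0)] [36. 62.] 15
blk 50259 [618.  67.  91.] [np.float64(614.0), np.float64(31.0)] [269.  98.] 13
```

The lift is now moving ahead of the fingers at (616,79), with the tips at about 4 mm. Sweep on into the pan.

```bash
python3 -m handwheel '[-2,15,0,0,0.2,-2,15,0,0,0.2,-2,15,0,0,0.2,-2,15,0,0,0.2,-2,15,0,0,0.2,-2,15,0,0,0.2,-2,15,0,0,0.2]' && python3 -m handwheel '[-2,15,1,0,0.2,-2,15,1,0,0.2,-2,15,0,0,0.2,-2,15,0,0,0.2,-2,15,0,0,0.2,-2,15,0,0,0.2,-2,15,0,0,0.2]' && python3 -m handwheel '[-1,15,0,0,0.2,-1,15,0,0,0.2,-1,15,0,0,0.2,-1,15,0,0,0.2,-1,15,0,0,0.2,-1,14,0,0,0.2,0,0,0,0,0.2]'
python3 - <<'E'
from h import *
from meas import lifts
i,d,W=cloud("wrist"); print(robot.observe()["tool_pos"])
for o in lifts(i,W,(0.35,0.75,-0.3,0.47)): print(*o)
E
```

```text
time: 8.0
tool_pos: [0.6059, 0.1473, -0.0125]
tool_rot: [3.141, 0.0, 1.691]
contact_force: [0.9, -0.1, 0.8]
opening: 0.0179
grip_force: 0.1
time: 8.7
tool_pos: [0.5919, 0.2521, -0.0105]
tool_rot: [3.142, 0.0, 1.691]
contact_force: [0.4, -0.8, -0.2]
opening: 0.0182
grip_force: 0.1
time: 9.4
tool_pos: [0.5857, 0.3421, -0.0105]
tool_rot: [3.141, -0.001, 1.693]
contact_force: [1.2, -0.6, 0.2]
opening: 0.0184
grip_force: 0.0
[ 0.58584585  0.34088046 -0.010606  ]
tan 10167 [583. 380.  11.] [np.float64(583.0), np.float64(376.0)] [52. 53.] 65
blk 17457 [606. 392.  57.] [np.float64(553.0), np.float64(377.0)] [164.  98.] 13
blk 863 [586. 349.  32.] [np.float64(586.0), np.float64(346.0)] [23. 51.] 6
blk 10203 [557. 368.  89.] [np.float64(527.0), np.float64(345.0)] [104.  42.] 23
blk 64 [644. 378.  82.] [np.float64(648.0), np.float64(377.0)] [ 4. 28.] 82
blk 87 [577. 332.  49.] [np.float64(579.0), np.float64(315.0)] [ 2. 43.] 5
blk 97 [597. 335.  49.] [np.float64(599.0), np.float64(321.0)] [ 2. 36.] 8
blk 19220 [583. 365. 107.] [np.float64(558.0), np.float64(333.0)] [208.  73.] 26
```

Lift 1 is at pan frame (44,-54), well inside. Next is the near tan lift: go behind it and push it diagonally in front of the pan mouth.

```bash
python3 -m handwheel '[0,-5,40,0,0.2,0,0,40,0,0.2,-20,-38,0,-0.08,0.2,-20,-38,0,-0.08,0.2,-20,-38,0,-0.08,0.2,-20,-38,0,-0.08,0.2,-20,-38,0,-0.08,0.2]' && python3 -m handwheel '[-20,-38,0,-0.08,0.2,-20,-38,0,-0.08,0.2,-19,-36,0,-0.07,0.2,-19,-36,0,-0.07,0.2,0,0,-40,0,0.2,0,0,-25,0,0.2,0,0,-16,0,0.2,0,0,0,0,0.2]'
python3 -c "
from tip import *
from meas import lifts
i,W=tip()
for o in lifts(i,W,(0.35,0.75,-0.3,0.47)): print(*o)"
```

```text
time: 10.15
tool_pos: [0.4851, 0.1429, 0.0698]
tool_rot: [3.141, 0.0, 1.287]
contact_force: [1.6, 0.6, 0.3]
opening: 0.0182
grip_force: 0.0
time: 10.95
tool_pos: [0.4066, -0.0035, -0.0128]
tool_rot: [-3.138, 0.002, 0.99]
contact_force: [0.3, 0.7, 0.0]
opening: 0.0184
grip_force: 0.0
11.0 [407.4  -3.4 -11.8] [-0.   0.7  1. ]
224 [(208, 405.0, 21.0, 1.0), (212, 404.0, 19.0, 0.0), (216, 403.0, 18.0, 1.0), (220, 401.0, 16.0, 0.0), (224, 400.0, 14.0, 1.0), (228, 401.0, 14.0, 6.0), (232, 401.0, 13.0, 9.0), (236, 402.0, 13.0, 15.0), (240, 402.0, 13.0, 19.0), (244, 402.0, 13.0, 24.0), (248, 403.0, 13.0, 29.0), (252, 403.0, 12.0, 31.0), (256, 403.0, 12.0, 34.0)]
230 [(208, 408.0, 19.0, 0.0), (212, 407.0, 18.0, 1.0), (216, 406.0, 16.0, 1.0), (220, 404.0, 14.0, 0.0), (224, 403.0, 12.0, 1.0), (228, 403.0, 12.0, 4.0), (232, 404.0, 12.0, 11.0), (236, 404.0, 12.0, 15.0), (240, 404.0, 12.0, 20.0), (244, 405.0, 12.0, 25.0), (248, 404.0, 10.0, 25.0), (252, 404.0, 10.0, 28.0), (256, 404.0, 9.0, 30.0)]
284 [(208, 431.0, 4.0, -0.0), (212, 430.0, 2.0, -1.0), (216, 429.0, 1.0, 1.0), (220, 427.0, -1.0, 0.0), (224, 426.0, -3.0, 1.0), (228, 426.0, -3.0, 6.0), (232, 426.0, -3.0, 10.0), (236, 426.0, -2.0, 16.0), (240, 425.0, -2.0, 19.0), (244, 425.0, -2.0, 23.0), (248, 425.0, -2.0, 27.0), (252, 424.0, -2.0, 30.0), (256, 424.0, -2.0, 34.0)]
290 [(208, 433.0, 2.0, -0.0), (212, 432.0, 1.0, 1.0), (216, 431.0, -1.0, 1.0), (220, 430.0, -3.0, 1.0), (224, 429.0, -5.0, 1.0), (228, 428.0, -7.0, 1.0), (232, 428.0, -4.0, 11.0), (236, 428.0, -4.0, 15.0), (240, 427.0, -4.0, 19.0), (244, 427.0, -3.0, 24.0), (248, 427.0, -3.0, 28.0), (252, 427.0, -3.0, 31.0), (256, 426.0, -3.0, 35.0)]
tan 11143 [440.  44.  10.] [np.float64(441.0), np.float64(42.0)] [52. 52.] 64
blk 49373 [425.  17.  93.] [np.float64(430.0), np.float64(-28.0)] [ 91. 230.] 46
```

```bash
python3 -m handwheel '[7.5,11.5,0,0,0.2,7.5,11.5,0,0,0.2,7.5,11.5,0,0,0.2,7.5,11.5,0,0,0.2,7.5,11.5,0,0,0.2,7.5,11.5,0,0,0.2]' && python3 -m handwheel '[8,12,0,0,0.2,8,12,0,0,0.2,8,12,0,0,0.2,8,12,0,0,0.2,8,12,0,0,0.2,6,9,0,0,0.2,0,0,0,0,0.2]'
cat > look.py <<'E'
from h import *
from meas import lifts
from plan import *
i,d,W=cloud("wrist"); s=robot.observe(); print(s["time"],np.round(s["tool_pos"]*1000,1),s["tool_rot"][2])
for o in lifts(i,W,(0.35,0.75,-0.3,0.47)):
    if o[2][2]<16: print(*o,"pan",np.round(inv(o[3])))
E
python3 look.py
```

```text
time: 11.6
tool_pos: [0.4538, 0.0669, -0.0112]
tool_rot: [3.141, -0.0, 0.991]
contact_force: [-0.7, -0.1, 0.5]
opening: 0.0184
grip_force: 0.1
time: 12.3
tool_pos: [0.5001, 0.1361, -0.0115]
tool_rot: [3.141, -0.001, 0.992]
contact_force: [-0.1, 0.0, -0.2]
opening: 0.0184
grip_force: 0.0
12.35 [499.3 135.4 -11.6] 0.9917728909658678
tan 9998 [524. 166.   9.] [np.float64(525.0), np.float64(164.0)] [52. 51.] 54 pan [-152.   53.]
blk 2951 [451. 229.  11.] [np.float64(451.0), np.float64(232.0)] [ 5. 61.] 11 pan [-68. 109.]
```

```bash
python3 -m handwheel '[-4,-6,25,0,0.2,14,-6,0,0.14,0.2,10,-7,0,0.14,0.2,10,-6,0,0.14,0.2,10,0,0,0.14,0.2,0,0,0,0.14,0.2,0,0,0,0.15,0.2,0,0,-13,0,0.2]' && python3 -m handwheel '[0,0,-12,0,0.2,-4,14,0,0,0.2,-4,14,0,0,0.2,-4,14,0,0,0.2,-4,14,0,0,0.2,-4,14,0,0,0.2,-4,14,1,0,0.2,-4,14,1,0,0.2]' && python3 -m handwheel '[-4,14,0,0,0.2,-4,14,0,0,0.2,-4,14,0,0,0.2,-4,14,0,0,0.2,-4,14,0,0,0.2,-4,14,0,0,0.2,-4,14,0,0,0.2,-4,14,0,0,0.2]' && python3 look.py
```

```text
time: 13.15
tool_pos: [0.54, 0.1094, 0.0014]
tool_rot: [3.139, 0.001, 1.842]
contact_force: [0.2, 0.4, -0.4]
opening: 0.0179
grip_force: 0.0
time: 13.95
tool_pos: [0.5107, 0.2093, -0.0092]
tool_rot: [3.141, 0.0, 1.841]
contact_force: [-0.1, -1.3, 0.2]
opening: 0.0187
grip_force: 0.1
time: 14.75
tool_pos: [0.4787, 0.3211, -0.0095]
tool_rot: [3.142, 0.0, 1.841]
contact_force: [0.7, 0.3, 0.8]
opening: 0.0184
grip_force: 0.2
14.8 [478.2 322.9  -9.4] 1.8417830914501727
tan 9900 [468. 357.  11.] [np.float64(470.0), np.float64(355.0)] [52. 52.] 61 pan [47. 62.]
tan 7578 [573. 381.  11.] [np.float64(573.0), np.float64(381.0)] [38. 61.] 21 pan [ 48. -44.]
```

Both tan lifts are in. Next is the far black lift.

```bash
python3 -m handwheel '[1,-4,40,0,0.2,0,0,40,0,0.2,11,-41,0,-0.02,0.2,11,-41,0,-0.02,0.2,11,-41,0,-0.02,0.2,11,-41,0,-0.02,0.2,11,-41,0,-0.02,0.2,11,-41,0,-0.02,0.2]' && python3 -m handwheel '[11,-41,0,-0.02,0.2,11,-41,0,-0.02,0.2,11,-41,0,-0.02,0.2,11,-41,0,-0.02,0.2,11,-41,0,0,0.2,11,-41,0,0,0.2,11,-43,0,0,0.2]' && python3 -m handwheel '[10,0,-40,0,0.2,0,0,-25,0,0.2,0,0,-10,0,0.2,0,0,0,0,0.2,0,0,0,0,0.2]'
python3 - <<'E'
from tip import *
i,W=tip(); cv2.imwrite("pics/w4.png",i)
E
```

```text
time: 15.6
tool_pos: [0.5464, 0.0683, 0.0706]
tool_rot: [3.141, 0.0, 1.72]
contact_force: [0.0, -0.2, 0.3]
opening: 0.018
grip_force: 0.0
time: 16.3
tool_pos: [0.6233, -0.2205, 0.0705]
tool_rot: [-3.142, -0.0, 1.641]
contact_force: [0.6, 0.3, -0.5]
opening: 0.0183
grip_force: 0.0
time: 16.8
tool_pos: [0.6339, -0.2191, -0.0032]
tool_rot: [3.14, 0.001, 1.641]
contact_force: [0.3, 0.7, 0.7]
opening: 0.0187
grip_force: 0.0
16.85 [ 634.2 -219.2   -2.7] [ 0.3 -0.2  0.4]
224 [(208, 617.0, -206.0, -1.0), (212, 617.0, -208.0, -1.0), (216, 617.0, -210.0, -0.0), (220, 617.0, -212.0, 0.0), (224, 617.0, -215.0, -2.0), (228, 618.0, -210.0, 16.0), (232, 619.0, -210.0, 20.0), (236, 619.0, -210.0, 24.0), (240, 619.0, -210.0, 29.0), (244, 620.0, -210.0, 33.0), (248, 620.0, -210.0, 36.0), (252, 620.0, -210.0, 41.0), (256, 621.0, -210.0, 43.0)]
230 [(208, 620.0, -205.0, -0.0), (212, 620.0, -207.0, 0.0), (216, 620.0, -210.0, 0.0), (220, 620.0, -212.0, 1.0), (224, 620.0, -214.0, 1.0), (228, 621.0, -210.0, 15.0), (232, 622.0, -210.0, 20.0), (236, 622.0, -210.0, 24.0), (240, 622.0, -210.0, 28.0), (244, 622.0, -210.0, 33.0), (248, 623.0, -211.0, 34.0), (252, 623.0, -212.0, 36.0), (256, 623.0, -211.0, 41.0)]
284 [(208, 649.0, -203.0, 0.0), (212, 649.0, -205.0, 0.0), (216, 650.0, -208.0, -0.0), (220, 650.0, -210.0, -0.0), (224, 650.0, -212.0, 0.0), (228, 648.0, -208.0, 15.0), (232, 648.0, -208.0, 19.0), (236, 647.0, -208.0, 25.0), (240, 647.0, -208.0, 28.0), (244, 647.0, -208.0, 33.0), (248, 646.0, -208.0, 37.0), (252, 646.0, -208.0, 40.0), (256, 646.0, -208.0, 43.0)]
290 [(208, 652.0, -203.0, -0.0), (212, 653.0, -205.0, -0.0), (216, 653.0, -207.0, 1.0), (220, 653.0, -210.0, -1.0), (224, 653.0, -212.0, 1.0), (228, 654.0, -215.0, -1.0), (232, 651.0, -208.0, 20.0), (236, 650.0, -207.0, 26.0), (240, 650.0, -207.0, 30.0), (244, 650.0, -208.0, 33.0), (248, 649.0, -208.0, 37.0), (252, 649.0, -208.0, 40.0), (256, 648.0, -208.0, 44.0)]
```

View pics/w4.png

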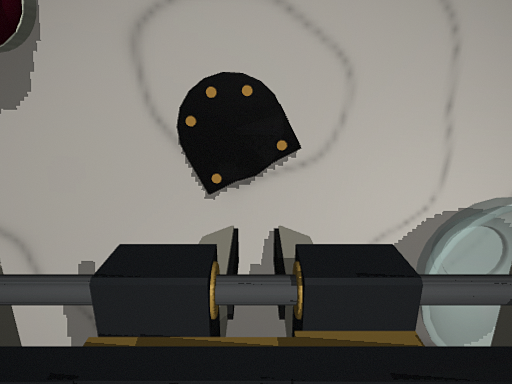

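The wrist view shows the black lift at (237,130), left of the finger line at 257, so I shift -12 mm in x before sweeping.

```bash
python3 -m handwheel '[-12,0,0,0,0.2,0,0,-5,0,0.2,0,0,-4,0,0.2,-1,12,0,0,0.2,-1,12,0,0,0.2,-1,12,0,0,0.2,-1,14,0,0,0.2,-1,14,0,0,0.2]' && python3 -m handwheel '[-1,14,0,0,0.2,-1,14,0,0,0.2,-1,14,0,0,0.2,-1,14,0,0,0.2,-1,14,0,0,0.2,-1,14,0,0,0.2,0,0,0,0,0.2]' && python3 - <<'E'
from h import *
from plan import *
i,d,W=cloud("wrist"); s=robot.observe(); p=s["tool_pos"]; print(s["time"],np.round(p*1000,1))
m=(W[...,2]>.006)&(W[...,2]<.014)&(np.linalg.norm(W[...,:2]-p[:2],axis=-1)<.12)&(W[...,1]>p[1]+.012)&(np.abs(W[...,0]-p[0])<.06)
r=cv2.minAreaRect((W[m][:,:2]*1000).astype(np.float32)); print(m.sum(),r,inv(r[0]))
E
```

```text
time: 17.65
tool_pos: [0.6161, -0.1535, -0.0134]
tool_rot: [3.141, -0.0, 1.641]
contact_force: [0.7, -0.1, -1.0]
opening: 0.0183
grip_force: 0.0
time: 18.35
tool_pos: [0.6098, -0.069, -0.0136]
tool_rot: [-3.141, -0.001, 1.643]
contact_force: [-0.1, 0.4, 0.3]
opening: 0.0186
grip_force: 0.0
18.4 [610.1 -70.1 -13.4]
10191 ((621.4273681640625, -32.184288024902344), (52.038230895996094, 54.61680221557617), 7.489823341369629) [-365.10991649    5.52788095]
```

```bash
python3 -m handwheel '[0,-7,1,0,0.2,12,0,0,0,0.2,-1.5,15,0,0,0.2,-1.5,15,0,0,0.2,-1.5,15,0,0,0.2,-1.5,15,0,0,0.2,-1.5,15,0,0,0.2,-1.5,15,0,0,0.2]' && python3 -m handwheel '[-1.5,15,0,0,0.2,-1.5,15,0,0,0.2,-1.5,15,0,0,0.2,-1.5,15,0,0,0.2,-1.5,15,0,0,0.2,-1.5,15,0,0,0.2,-1.5,15,0,0,0.2,-1.5,15,0,0,0.2]' && python3 -m handwheel '[-1.5,15,1,0,0.2,-1.5,15,1,0,0.2,-1.5,15,0,0,0.2,-1.5,15,0,0,0.2,-1.5,15,0,0,0.2,-1.5,15,0,0,0.2,-1.5,15,0,0,0.2,-1.5,14,0,0,0.2]' && python3 - <<'E'
from h import *
from plan import *
i,d,W=cloud("wrist"); s=robot.observe(); p=s["tool_pos"]; print(s["time"],np.round(p*1000,1))
m=(W[...,2]>.006)&(W[...,2]<.016)&(cv2.cvtColor(i,cv2.COLOR_BGR2HSV)[...,2]<60)&(W[...,1]>p[1]+.012)&(np.abs(W[...,0]-p[0])<.06)
r=cv2.minAreaRect((W[m][:,:2]*1000).astype(np.float32)); print(m.sum(),r,inv(r[0]))
cv2.imwrite("pics/w5.png",i)
E
```

```text
time: 19.2
tool_pos: [0.6128, 0.0136, -0.0124]
tool_rot: [3.142, 0.0, 1.641]
contact_force: [-0.4, -0.5, -0.1]
opening: 0.0183
grip_force: 0.0
time: 20.0
tool_pos: [0.601, 0.1332, -0.0125]
tool_rot: [3.142, -0.0, 1.641]
contact_force: [-0.1, -0.8, 0.4]
opening: 0.0182
grip_force: 0.1
time: 20.8
tool_pos: [0.5889, 0.2522, -0.0105]
tool_rot: [3.142, -0.0, 1.641]
contact_force: [0.1, 0.5, 0.1]
opening: 0.0181
grip_force: 0.1
20.85 [588.6 254.3 -10.4]
10139 ((605.7396240234375, 318.59039306640625), (104.58679962158203, 85.62440490722656), 89.99884033203125) [-20.47185746 -61.65537947]
```

View pics/w5.png

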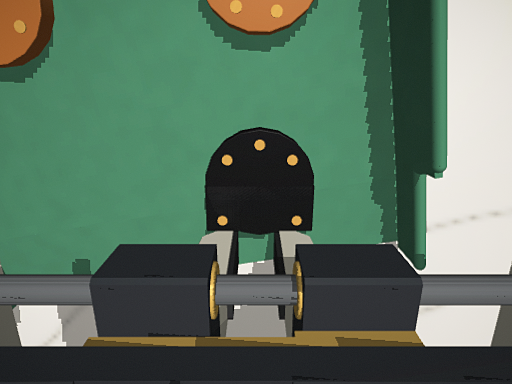

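The black lift sits squarely on the fingers at (260,185), inside the walls, with about 45 mm free to the tan lift. Push 30 mm more, then go to the last lift.

```bash
python3 -m handwheel '[-2,12,0,0,0.2,-2,12,0,0,0.2,-1,6,0,0,0.2,0,-5,20,0,0.2,0,0,60,0,0.2,-10,-36,0,0,0.2,-10,-36,0,0,0.2,-10,-36,0,0,0.2]' && python3 -m handwheel '[-10,-36,0,0,0.2,-10,-36,0,0,0.2,-10,-36,0,0,0.2,-10,-36,0,0,0.2,-10,-36,0,0,0.2,-10,-36,0,0,0.2,-10,-36,0,0,0.2,-10,-36,0,0,0.2]' && python3 -m handwheel '[-10,-36,0,0,0.2,-10,-36,0,0,0.2,-10,-36,0,0,0.2,0,-36,0,0,0.2,0,-5,-40,0,0.2,0,0,-25,0,0.2,0,0,0,0,0.2]'
cat > l2.py <<'E'
from h import *
from plan import *
i,d,W=cloud("wrist"); s=robot.observe(); p=s["tool_pos"]; print(s["time"],np.round(p*1000,1),s["tool_rot"][2])
m=((W[...,2]>.005)&(W[...,2]<.014)&(cv2.cvtColor(i,cv2.COLOR_BGR2HSV)[...,2]<60)).astype(np.uint8)
m[225:]=0
n,l,st,ce=cv2.connectedComponentsWithStats(m); k=1+np.argmax(st[1:,4]); q=W[l==k]
r=cv2.minAreaRect((q[:,:2]*1000).astype(np.float32)); print(st[k],np.round(r[0]),np.round(r[1]),inv(r[0]).round())
cv2.imwrite("pics/l2.png",i)
E
python3 l2.py
```

```text
time: 21.65
tool_pos: [0.5538, 0.167, 0.06]
tool_rot: [3.141, 0.0, 1.641]
contact_force: [-0.4, -1.1, -0.3]
opening: 0.0179
grip_force: 0.0
time: 22.45
tool_pos: [0.4737, -0.1215, 0.0598]
tool_rot: [3.141, 0.0, 1.641]
contact_force: [0.8, -0.2, 0.7]
opening: 0.018
grip_force: 0.0
time: 23.15
tool_pos: [0.442, -0.268, -0.0082]
tool_rot: [-3.137, -0.004, 1.64]
contact_force: [-0.7, 0.4, 0.7]
opening: 0.0185
grip_force: 0.0
23.2 [ 443.2 -268.5   -6.4] 1.6402911315562703
[ 199   85  122  121 9867] [ 439. -215.] [52. 51.] [-500.  226.]
```

```bash
python3 -m handwheel '[0,0,-6,0,0.2,-1.5,12,0,0,0.2,-1.5,14,0,0,0.2,-1.5,14,0,0,0.2,-1.5,14,0,0,0.2,-1.5,14,0,0,0.2,-1.5,14,0,0,0.2,0,0,0,0,0.2]' && python3 l2.py
```

```text
time: 24.0
tool_pos: [0.4345, -0.1849, -0.0115]
tool_rot: [-3.141, -0.001, 1.643]
contact_force: [-0.6, -0.5, 0.2]
opening: 0.0182
grip_force: 0.0
24.05 [ 435.1 -186.1  -11.4] 1.6424168081997739
[ 179  118  110  107 9418] [ 422. -148.] [51. 51.] [-431.  226.]
```

```bash
python3 -m handwheel '[0,-8,0,0,0.2,-10,0,0,0,0.2,-0.5,14,0,0,0.2,-0.5,14,0,0,0.2,-0.5,14,0,0,0.2,-0.5,14,0,0,0.2,-0.5,14,0,0,0.2,-0.5,14,0,0,0.2]' && python3 -m handwheel '[-0.5,14,0,0,0.2,-0.5,14,0,0,0.2,-0.5,14,0,0,0.2,-0.5,14,0,0,0.2,-0.5,14,0,0,0.2,-0.5,14,0,0,0.2,0,0,0,0,0.2]' && python3 l2.py
```

```text
time: 24.85
tool_pos: [0.4221, -0.1096, -0.0114]
tool_rot: [3.141, 0.0, 1.641]
contact_force: [-0.1, -0.2, -0.6]
opening: 0.0181
grip_force: 0.1
time: 25.55
tool_pos: [0.4187, -0.0253, -0.0115]
tool_rot: [-3.141, -0.0, 1.643]
contact_force: [0.3, -0.5, -0.9]
opening: 0.0183
grip_force: 0.0
25.6 [419.  -26.2 -11.4] 1.642795050404728
[ 194  117  109  108 9421] [413.  12.] [51. 52.] [-274.  197.]
```

```bash
python3 -m handwheel '[0,-8,25,0,0.2,-9,2,0,-0.14,0.2,-9,1,0,-0.14,0.2,-9,1,0,-0.14,0.2,-9,1,0,-0.14,0.2,0,0,0,-0.12,0.2,0,0,-12,0,0.2,0,0,-12,0,0.2]' && python3 -m handwheel '[8,11,0,0,0.2,8,11,0,0,0.2,8,11,0,0,0.2,8,11,0,0,0.2,8,11,0,0,0.2,8,11,0,0,0.2,8,11,0,0,0.2,0,0,0,0,0.2]' && python3 l2.py
```

```text
time: 26.4
tool_pos: [0.3837, -0.0307, -0.0104]
tool_rot: [3.14, -0.0, 0.96]
contact_force: [-0.1, -0.3, -0.2]
opening: 0.0183
grip_force: 0.0
time: 27.2
tool_pos: [0.4404, 0.0479, -0.0104]
tool_rot: [3.14, -0.001, 0.962]
contact_force: [0.1, 0.3, -0.6]
opening: 0.0181
grip_force: 0.0
27.25 [439.5  47.4 -10.5] 0.9622293042936727
[ 202  104  126  121 9179] [461.  77.] [52. 52.] [-221.  136.]
```

```bash
python3 -m handwheel '[7.5,11,0,0,0.2,7.5,11,0,0,0.2,7.5,11,0,0,0.2,7.5,11,0,0,0.2,7.5,11,0,0,0.2,7.5,11,0,0,0.2,7.5,11,0,0,0.2,7,11,0,0,0.2]' && python3 -m handwheel '[0,0,0,0,0.2]' >/dev/null && python3 l2.py
```

```text
time: 28.05
tool_pos: [0.4993, 0.1359, -0.0105]
tool_rot: [3.141, -0.0, 0.961]
contact_force: [0.4, 0.5, -0.7]
opening: 0.0187
grip_force: 0.1
28.2 [498.9 135.6 -10.6] 0.9620682758899319
[ 203  104  126  121 9155] [521. 165.] [51. 52.] [-150.   57.]
```

```bash
python3 -m handwheel '[-4,-6,25,0,0.2,11,-6,0,0.14,0.2,10,-6,0,0.14,0.2,9,-6,0,0.14,0.2,9,0,0,0.14,0.2,0,0,0,0.14,0.2,0,0,0,0.14,0.2,0,0,-13,0,0.2]' && python3 -m handwheel '[0,0,-12,0,0.2,-3.5,14,0,0,0.2,-3.5,14,0,0,0.2,-3.5,14,0,0,0.2,-3.5,14,0,0,0.2,-3.5,14,0,0,0.2,-3.5,14,0.5,0,0.2,-3.5,14,0.5,0,0.2]' && python3 -m handwheel '[-3.5,14,0,0,0.2,-3.5,14,0,0,0.2,-3.5,14,0,0,0.2,-3.5,13,0,0,0.2,0,0,0,0,0.2]' && python3 l2.py
```

```text
time: 29.0
tool_pos: [0.5345, 0.1105, 0.0023]
tool_rot: [3.139, 0.001, 1.801]
contact_force: [0.2, -0.4, 0.8]
opening: 0.0185
grip_force: 0.0
time: 29.8
tool_pos: [0.5088, 0.2103, -0.0093]
tool_rot: [3.141, 0.0, 1.801]
contact_force: [0.8, 0.1, -0.1]
opening: 0.0183
grip_force: 0.1
time: 30.3
tool_pos: [0.4946, 0.2656, -0.0095]
tool_rot: [3.141, -0.0, 1.803]
contact_force: [0.4, -0.6, -0.6]
opening: 0.0184
grip_force: 0.0
30.35 [494.8 264.7  -9.5] 1.8023660897610045
[ 196  116  109  109 9360] [484. 301.] [51. 52.] [-9. 61.]
```

```bash
python3 -m handwheel '[2,-8,40,0,0.2,0,0,50,0,0.2,0,-40,20,0,0.2,0,-40,20,0,0.2,0,-45,0,0,0.2,0,-45,0,0,0.2,0,-45,0,0,0.2,0,-45,0,0,0.2]' && python3 - <<'E'
from h import *
from meas import lifts
from plan import *
i,d,W=cloud("top")
for o in lifts(i,W,(0.35,0.78,-0.3,0.47)): print(*o,"pan",inv(o[3]).round())
cv2.imwrite("pics/fin.png",cv2.resize(i[100:320,40:400],None,fx=2.2,fy=2.2))
E
```

```text
time: 31.15
tool_pos: [0.4967, -0.0065, 0.1207]
tool_rot: [3.141, 0.0, 1.8]
contact_force: [0.6, -0.0, 0.5]
opening: 0.0183
grip_force: 0.0
tan 471 [743.   9.  24.] [np.float64(742.0), np.float64(10.0)] [63. 66.] 89 pan [-352. -122.]
tan 326 [582. 380.  12.] [np.float64(581.0), np.float64(381.0)] [54. 54.] 60 pan [ 46. -52.]
tan 345 [467. 358.  12.] [np.float64(469.0), np.float64(362.0)] [58. 53.] 66 pan [54. 61.]
blk 1307 [546. 403.  10.] [np.float64(539.0), np.float64(332.0)] [213. 190.] 13 pan [8. 0.]
blk 400 [571.  10. 251.] [np.float64(557.0), np.float64(9.0)] [59. 67.] 13 pan [-310.   58.]
blk 308 [582. 314.  11.] [np.float64(583.0), np.float64(324.0)] [49. 67.] 1 pan [-10. -41.]
blk 328 [496. -87. 291.] [np.float64(499.0), np.float64(-86.0)] [48. 84.] 28 pan [-389.  137.]
blk 333 [483. 302.  10.] [np.float64(477.0), np.float64(314.0)] [49. 84.] 22 pan [ 5. 65.]
blk 132 [468.  47. 489.] [np.float64(472.0), np.float64(43.0)] [21. 37.] 49 pan [-257.  133.]
blk 403 [428. -23. 321.] [np.float64(429.0), np.float64(-25.0)] [51. 71.] 3 pan [-313.  191.]
blk 232 [422.  55. 526.] [np.float64(420.0), np.float64(54.0)] [32. 21.] 32 pan [-234.  181.]
blk 157 [409. -42. 521.] [np.float64(409.0), np.float64(-42.0)] [21. 14.] 80 pan [-325.  214.]
blk 67 [385.  56. 562.] [np.float64(387.0), np.float64(55.0)] [ 4. 28.] 82 pan [-225.  213.]
blk 260 [361. -17. 576.] [np.float64(362.0), np.float64(-15.0)] [22. 23.] 89 pan [-287.  254.]
```

View pics/fin.png

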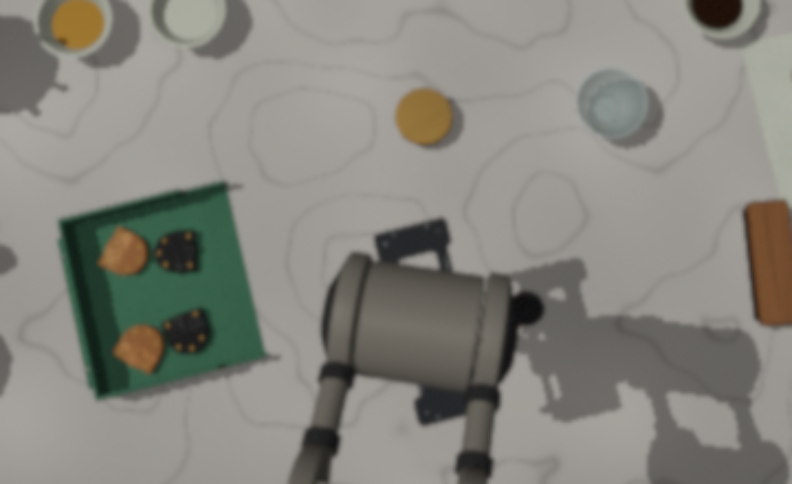

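All four lifts lie flat inside the pan, at about (125,252), (180,250), (140,348) and (188,330), well behind the front edge. The tin, bowl, brush and jar are where they were. Handing in.

```bash
python3 -c "
from cell import robot
print(robot.hand_in())"
```

```text
the job is handed in; nothing more can be done
None
```

I swept all four heel lifts into the green pan, well behind its front edge, in about 31 s of the 72 s; the jar, tin, bowl and brush were not moved, and the job is handed in (no verdict came back).

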